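# Swap the ink bottle and the wax seal in the desk stand

### The job

Make the ink bottle and the wax seal in the desk stand change places, so that each stands in the bay where the other stood; park whichever you take first on the round leather coaster while you move the other. Set each one down upright and let go of it - nothing dropped or tipped over, the bottle fully down inside its bay - and leave the matchbox and the magnifier where they lie.

Things in the scene. Friction and masses are not known exactly. Their poses are not given: they have to be found in the camera images.
- bottle_mid (a point): Dark blue square ink bottle with a black screw cap, 150 g or so. Body 50 x 50 mm and 40 mm high, then a 32 mm neck, and the cap 36 mm in diameter from 46 to 60 mm up. This point is the centre, 30 mm above its underside; z is up along the bottle, x and y are square to the body's sides. Starts in one of the two bays (either).
- seal_mid (a point): Wax seal: a small brass foot with a turned dark-wood handle, standing upright, about 25 mm thick and 79 mm tall, 90 g or so; narrow, so it tips easily. This point is the centre, 39.5 mm above its underside; z is up along the seal. Starts in the other bay.
- bay_left (a point): Centre of the floor of the desk stand's bay on its +y side (the robot's left). The stand is a dark walnut base, 92 x 238 mm, fixed to the desk, turned up to 0.35 rad. Each bay has a green floor 10 mm above the desk, 60 x 60 mm inside, closed in by walls 6 mm thick that rise 8 mm above that floor (18 mm above the desk). x and y are square to the walls; y runs along the row from the right bay to the left bay, z is up. A brass pen rest 6 mm high stands between the bays.
- bay_right (a point): Centre of the floor of the other, like bay of the desk stand, 130 mm from bay_left along the stand's -y; same axes, same walls.
- coaster_top (a point): Centre of the top face of the round dark red-brown leather coaster, 95 mm in diameter, 4 mm thick, fixed to the desk, empty at the start: the free third spot. z is up.
- matches_mid (a point): Small red matchbox, 37 x 54 x 16 mm, loose on the desk; point at its centre. A bystander.
- glass_mid (a point): Magnifier with a brass ring and black handle, 81 x 174 x 16 mm, lying loose on the desk; point at its centre, low down. A bystander.
- bottle: The ink bottle again; origin at the centre of its underside.
- seal: The wax seal again; origin at the centre of its underside.
Things that resemble listed ones, but are neither listed nor needed, are in the scene too. There is more than one size of the bottle; the job needs the middle-sized.

How it is judged:
By the outcome, as a careful person would: the job done as asked, in the order asked, and still so for the second after the job is handed in, with the robot touching nothing.
It also fails if it takes over 72 s, if anything falls off the work surface, if the arm or the gripper's body presses on something with over 40 N, if the wrist force passes 120 N, or if a joint passes its speed limit or range.

### The arm

A 7-joint arm with a two-finger parallel gripper is mounted at the origin on the work surface; the furniture and walls round the work are solid. World frame = base frame: x ahead of the robot, y to its left, z up, the work surface at z = 0. Lengths are in mm, angles in rad, forces in N, time in s.
With the tool pointing down it reaches from about 425 to 800 mm from the base axis. Payload 8.3 kg.
Tool frame: the origin (TCP) lies midway between the tips of the shut fingers; the grasp point (between the pads) lies 19 mm behind it (arm.hold_point_z is the distance from the TCP to the grasp point, in mm); y points along the fingers, x is the direction in which the jaws open and shut, and the axes are right-handed (so a half turn about y gives the same grasp; the last joint's range is limited). The gripper opens to 85 mm and grips with 20 to 120 N. Pads are 22 mm wide; open, the fingers measure 114 mm over their backs; the gripper's body (76 mm by 85 mm) begins 54 mm behind the grasp point. The pads swing forward as they close: fully open they stand 13 mm farther back than shut.
Start: joints at [1.276, 0.383, 0.016, 1.37, -0.006, 1.388, -0.046], TCP at [143.62, -608.257, 231.279] pointing down, gripper open.
Joint ranges: [-2.95, 2.95], [-0.25, 2.06], [-1.52, 1.56], [0.18, 2.33], [-1.44, 4.58], [0.02, 2.06], [-3.01, 3.01]. Speed limits (rad/s): [2.39, 2.39, 3.01, 3.01, 3.14, 3.14, 3.14].

### API

Orientations are given as a 3x3 rotation matrix whose columns are the frame's x, y, z axes.
In Python, from cell import arm gives the robot as it stands.
- The arm moves only by the tool apply_moves, never from a script. Its argument "targets" is a list of rows, each a list of 7 numbers: the turn, a rotation vector about the tool's x, y, z in degrees, then the shift along the tool's x, y, z in cm, then the finger opening in cm, from 0 to 8.54. A call has 1 to 12 rows; each row is the pose to reach, as a shift and turn from the pose commanded when the call began, along the tool's axes at that moment; what a row does not reach only later rows make up. A row lasts 1/10 s, in which the tool goes at most 50 mm and 8.59 degrees, less where a joint would pass 70% of its speed; a pose out of reach is approached as far as the arm can. A call with a gripper value outside its range is refused whole. The fingers move at their own pace and stop on an object; "newtons" is the grip in N (left out, the last holds). Time passes only in rows, so rows that repeat a pose let the fingers close. It gives the time, the measured TCP pose, the force and the opening at its end, in the units of the state.
- arm.observe(): the state, without advancing time (a new reading comes with each control period).
- arm.capture(name): name is "scene" or "top" or "wrist"; returns a dict with "frame" (480x640x3 uint8, red, green, blue), "z_map" (480x640 float32, mm along the optical axis (not along the pixel's ray), 0 where there is no reading), "K" (3x3 intrinsics, pixels), "camera_from_world" (4x4, takes a point from world to camera coordinates). Camera axes: x right, y down, z forward; pixel columns grow to the right and rows downward; lengths in mm; the calibration is good to about 2 mm. A picture is of the moment at which its call begins.
- arm.close_job(): hands the job in, once; it reports no verdict.
The state is a dict: "clock": time; "joint_positions": joint angles; "joint_vel": joint speeds; "tau": joint torques, N m; "tcp_pos": TCP position; "tool_rot": TCP orientation; "force": force on the tool from outside, world axes, zero at the start; "wrist_torque": the same for the moment, N m; "width": finger opening in mm.
Only numpy, scipy, OpenCV 4.12 (cv2) and the standard library are available. Lean on these libraries where they do the work, as an engineer would, in place of code of your own. Each camera call takes 0.05 s, during which the arm holds its last target.

## Working session

There is one attempt and no reset: what is moved stays moved. The work goes in short steps, Python scripts to look and compute and a tool call to move; the robot and the scene stay as the last step left them, time stands still between calls to the robot, and variables do not carry over. Pictures are saved under pics/ and viewed, and the job is handed in when it is done.

Besides the shell and the picture viewer there is one more tool, called after "Call:" as name([rows], argument=value, ...), one row to a line, values as JSON. apply_moves: Moves the arm, as the interface text tells. Its arguments: {"type":"object","properties":{"targets":{"type":"array","items":{"type":"array","items":{"type":"number"}}},"newtons":{"type":"number"}},"required":["targets"]}

```bash
mkdir -p pics; ls; python3 - <<'E'
from cell import arm
import cv2,numpy as np
print(arm.observe())
for n in ("scene","top"):
    c=arm.capture(n)
    cv2.imwrite(f"pics/{n}0.png",c["frame"][:,:,::-1]); np.savez(f"{n}0.npz",**c)
    print(c["K"],c["camera_from_world"])
E
```

```text
pics
{'clock': 0.0, 'joint_positions': array([ 1.2761113 ,  0.38423065,  0.01636589,  1.37114658, -0.00629061,
        1.38817996, -0.04649849]), 'joint_vel': array([ 5.80942853e-04, -6.42902448e-04, -3.75380050e-05,  2.54735301e-04,
       -3.60842189e-04, -1.19897562e-03,  7.65453387e-05]), 'tau': array([ 3.77767083e-04, -6.27589273e+01,  8.44520386e-01, -3.71809351e+01,
        1.66193635e-02,  1.42913204e-02, -2.12254542e-05]), 'tcp_pos': array([ 143.49570775, -607.79879718,  230.2869038 ]), 'tool_rot': array([[ 2.29787245e-01, -4.78597998e-04,  9.73240768e-01],
       [-9.73239003e-01,  1.85434894e-03,  2.29787740e-01],
       [-1.91470394e-03, -9.99998166e-01, -3.96845053e-05]]), 'force': array([-0.27681403,  0.01978859,  0.52161697]), 'wrist_torque': array([-0.00593011,  0.06805226, -0.0183558 ]), 'width': 85.26300347632142}
[[456.44152177   0.         324.36059687]
 [  0.         456.44152177 235.66703886]
 [  0.           0.           1.        ]] [[-8.09451124e-01 -5.86914152e-01 -1.79068947e-02  3.63446214e+02]
 [-3.70051108e-01  5.33564584e-01 -7.60507075e-01  2.94446840e+02]
 [ 4.55906850e-01 -6.08966840e-01 -6.49082685e-01  6.12632387e+02]
 [ 0.00000000e+00  0.00000000e+00  0.00000000e+00  1.00000000e+00]]
[[447.23074225   0.         325.05054092]
 [  0.         447.23074225 243.88863957]
 [  0.           0.           1.        ]] [[ 1.82041587e-02 -9.99828247e-01 -3.47640848e-03 -8.41991441e+01]
 [-9.87073004e-01 -1.74179568e-02 -1.59321998e-01  5.28306198e+02]
 [ 1.59234082e-01  6.33179190e-03 -9.87220551e-01  8.65155668e+02]
 [ 0.00000000e+00  0.00000000e+00  0.00000000e+00  1.00000000e+00]]
```

View pics/scene0.png

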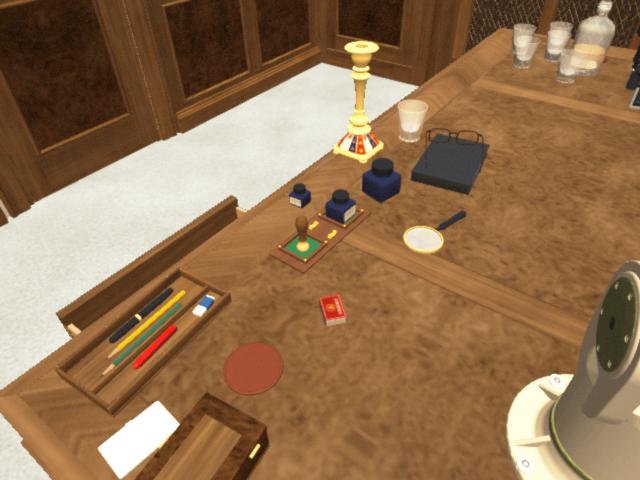

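View pics/top0.png

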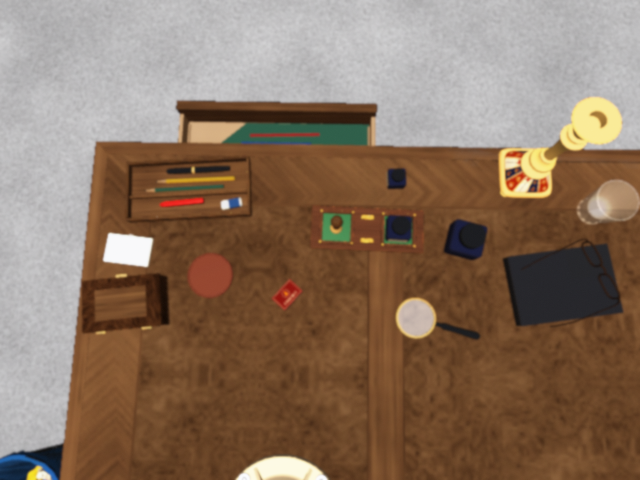

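In scene view: bottle candidates are small (300,195), middle in the stand (341,207), large (381,180). In top view they are (397,178), (398,228), (467,238). I choose the stand's one, and check in a crop. The round red thing at (210,275) top is the coaster, and the seal is in the left bay (337,226).

```bash
cat > h.py <<'E'
import numpy as np,cv2
def ray(c,u,v):
    T=c["camera_from_world"];R=T[:3,:3];t=T[:3,3]
    d=R.T@np.linalg.inv(c["K"])@np.array([u,v,1.]); return -R.T@t,d
def onz(c,u,v,z):
    o,d=ray(c,u,v); return o+d*(z-o[2])/d[2]
def pix(c,p):
    T=c["camera_from_world"]; q=c["K"]@(T[:3,:3]@np.array(p,float)+T[:3,3]); return q[:2]/q[2]
def cloud(c):
    z=c["z_map"].astype(float);v,u=np.mgrid[:480,:640]
    K=c["K"];P=np.stack([(u-K[0,2])*z/K[0,0],(v-K[1,2])*z/K[1,1],z],-1)
    T=c["camera_from_world"];W=(P-T[:3,3])@T[:3,:3]; W[z==0]=np.nan; return W
E
python3 - <<'E'
from h import *
t=dict(np.load("top0.npz"));s=dict(np.load("scene0.npz"))
a=cv2.resize(t["frame"][160:260,300:500,::-1],None,fx=4,fy=4,interpolation=cv2.INTER_CUBIC)[:, :800]
cv2.imwrite("pics/tc.png",a)
cv2.imwrite("pics/sc.png",cv2.resize(s["frame"][150:280,250:420,::-1],None,fx=4.5,fy=4.5,interpolation=cv2.INTER_CUBIC))
E
```

```text
(no output)
```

View pics/tc.png

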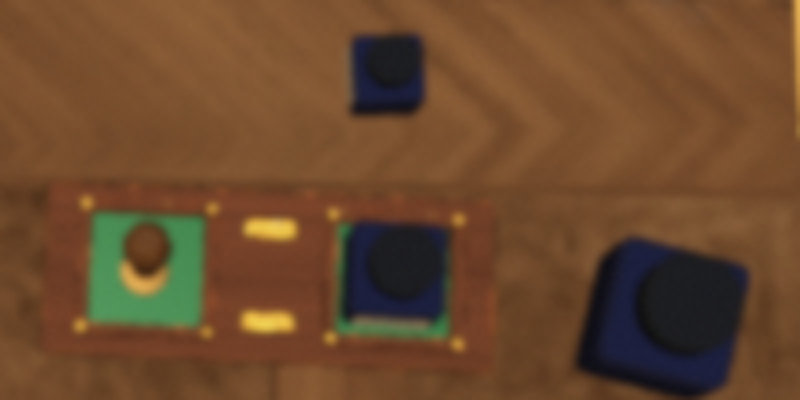

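View pics/sc.png

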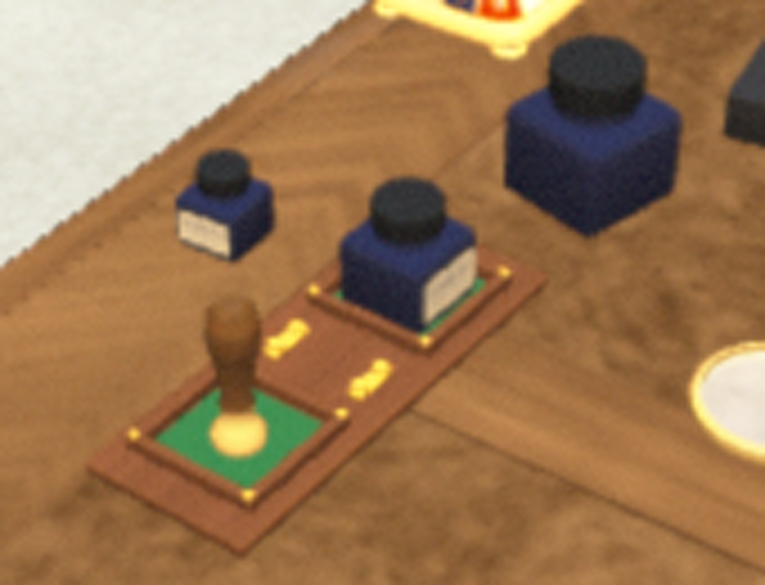

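```bash
python3 - <<'E'
from h import *
t=dict(np.load("top0.npz"));s=dict(np.load("scene0.npz"))
f=lambda c,L,k,o,z:np.array([onz(c,(x+.5)/k-.5+o[0],(y+.5)/k-.5+o[1],z) for x,y in L])
L=[(87,202),(212,208),(207,332),(80,326)];R=[(334,214),(459,219),(458,344),(330,338)]
l=f(t,L,4,(300,160),18.5);r=f(t,R,4,(300,160),18.5)
print(l.round(1),r.round(1));cl,cr=l.mean(0),r.mean(0);d=cl-cr;print("top",cl,cr,np.linalg.norm(d),np.arctan2(-d[0],d[1]))
# scene studs
Ls=[(134,434),(342,413),(248,495)]; Rs=[(314,290),(504,272),(425,341)]
ls=f(s,Ls,4.5,(250,150),18.5);rs=f(s,Rs,4.5,(250,150),18.5);print(ls.round(1),rs.round(1))
print("scene diag centers",(ls[0]+ls[1])/2,(rs[0]+rs[1])/2)
for n,c in(("top",t),("scene",s)):
    h=cv2.cvtColor(c["frame"],cv2.COLOR_RGB2HSV)
    W=cloud(c)
    if n=="top": roi=(170,240,240,310)
    else: roi=(215,290,335,400)
    u0,u1,v0,v1=roi
    fr=c["frame"].astype(int); m=np.zeros((480,640),np.uint8)
    m[v0:v1,u0:u1]=((fr[...,0]>fr[...,1]*1.8))[v0:v1,u0:u1]
    n_,lab,st,ce=cv2.connectedComponentsWithStats(m);i=1+st[1:,4].argmax()
    cs,_=cv2.findContours((lab==i).astype(np.uint8),0,1)
    e=cv2.fitEllipse(max(cs,key=len));print(n,"coaster",e,onz(c,*e[0],4),st[i])
    # heights: seal & bottle from depth
    for nm,cc in(("L",cl),("R",cr)):
        k=(np.hypot(W[...,0]-cc[0],W[...,1]-cc[1])<45)&(W[...,2]>25)
        P=W[k];zt=np.nanmax(P[:,2]);T=P[P[:,2]>zt-5];print(n,nm,len(P),zt,T.mean(0),P.min(0),P.max(0), np.percentile(P[:,2],[50,90,98]))
    k=np.isfinite(W[...,2])
    z=W[...,2]; print("desk z",np.nanmedian(z[280:330,180:260] if n=="top" else z[330:400,300:400]))
E
```

```text
[[ 605.5  -65.5   18.5]
 [ 603.4 -131.4   18.5]
 [ 537.2 -129.3   18.5]
 [ 539.2  -63.1   18.5]] [[ 601.3 -195.6   18.5]
 [ 599.7 -261.3   18.5]
 [ 533.2 -259.9   18.5]
 [ 535.2 -193.4   18.5]]
top [571.32598616 -97.34582407  18.5       ] [ 567.33917921 -227.52169673   18.5       ] 130.23690895509742 -0.03061674225996401
[[ 607.4  -65.1   18.5]
 [ 539.4 -129.6   18.5]
 [ 541.3  -63.    18.5]] [[ 603.5 -195.2   18.5]
 [ 535.6 -259.5   18.5]
 [ 537.5 -193.4   18.5]]
scene diag centers [573.43112024 -97.3458836   18.5       ] [ 569.56052958 -227.32465725   18.5       ]
top coaster ((209.74571228027344, 274.977294921875), (43.919376373291016, 46.080299377441406), 53.913230895996094) [465.70914259 165.71879572   4.        ] [ 187  253   46   46 1653]
top L 138 91.5369630441435 [570.92971908 -97.61730875  88.4506051 ] [ 558.31572084 -109.63899944   25.14066487] [581.10063028 -85.73295973  91.53696304] [84.57142184 88.93171678 90.41821803]
top R 644 74.31617421621725 [ 567.78335739 -225.03798194   71.00062416] [ 541.31165488 -248.59812429   25.02780785] [ 592.15274274 -199.26273495   74.31617422] [51.48373291 71.27692121 72.64180281]
desk z 0.6260348237490342
scene coaster ((252.63255310058594, 368.2391357421875), (50.014678955078125, 60.429443359375), 69.0390853881836) [466.15585219 168.9195348    4.        ] [ 223  342   60   53 2452]
scene L 278 91.58687417018405 [570.30619045 -93.95825779  88.92305319] [ 559.02292495 -103.2076045    25.03378456] [580.65466512 -81.49850302  91.58687417] [71.40213061 87.8575418  90.48440626]
scene R 666 74.20995320559273 [ 566.9641576  -222.07016193   71.2468497 ] [ 540.94485514 -246.96937786   25.06748694] [ 593.05975425 -194.58457869   74.20995321] [50.60118698 71.25825928 72.6999909 ]
desk z 1.481737231891009
```

```bash
cat >> h.py <<'E'
from scipy.spatial.transform import Rotation as Ro
def plan(st,pos,jaw_deg):
    """jaw_deg: world heading of tool x; tool y down"""
    R=st["tool_rot"];p=st["tcp_pos"];a=np.radians(jaw_deg)
    X=np.array([np.cos(a),np.sin(a),0]);Y=np.array([0,0,-1.]);D=np.column_stack([X,Y,np.cross(X,Y)])
    rv=np.degrees(Ro.from_matrix(R.T@D).as_rotvec()); s=R.T@(np.array(pos)-p)/10
    print("turn",rv.round(2),"shift cm",s.round(2),"dist mm",round(np.linalg.norm(s)*10))
E
python3 - <<'E'
from h import *;from cell import arm
st=arm.observe();plan(st,(567.5,-224,200),-91.75)
t=dict(np.load("top0.npz"));W=cloud(t)
k=(W[...,2]>30)&(W[...,0]>250)&(W[...,0]<760)
n,l,s,c=cv2.connectedComponentsWithStats(k.astype(np.uint8))
for i in range(1,n):
    if s[i,4]>25: P=W[l==i];print(c[i].round(),s[i,4],P.min(0).round(),P.max(0).round())
E
```

```text
turn [ 0.02 15.03 -0.1 ] shift cm [-27.61   3.08  50.09] dist mm 573
[567. 142.] 4045 [ 657. -542.   30.] [ 738. -457.  278.]
[397. 176.] 258 [ 661. -242.   30.] [ 697. -206.   50.]
[613. 202.] 1716 [ 578. -682.   30.] [ 659. -599.   98.]
[337. 221.] 136 [ 558. -110.   30.] [581. -86.  92.]
[399. 227.] 631 [ 541. -249.   30.] [ 592. -199.   74.]
[467. 238.] 1231 [ 507. -401.   30.] [ 584. -323.   88.]
[567. 284.] 5420 [ 374. -673.   30.] [ 547. -449.   75.]
[123. 302.] 4363 [344. 241.  30.] [464. 405.  62.]
```

Call:
apply_moves([
  [0,15,0,-27.6,3.1,50.1,7],
  [0,15,0,-27.6,3.1,50.1,7],
  [0,15,0,-27.6,3.1,50.1,7],
  [0,15,0,-27.6,3.1,50.1,7],
  [0,15,0,-27.6,3.1,50.1,7],
  [0,15,0,-27.6,3.1,50.1,7],
  [0,15,0,-27.6,3.1,50.1,7],
  [0,15,0,-27.6,3.1,50.1,7],
  [0,15,0,-27.6,3.1,50.1,7],
  [0,15,0,-27.6,3.1,50.1,7],
  [0,15,0,-27.6,3.1,50.1,7],
  [0,15,0,-27.6,3.1,50.1,7],
])

```text
clock: 1.3
tcp_pos: [570.6, -218.9, 199.4]
tool_rot: [[-0.024, 0.0, 1.0], [-1.0, 0.003, -0.024], [-0.003, -1.0, -0.0]]
force: [0.5, 0.2, -0.4]
width: 70.0
```

Call:
apply_moves([
  [0,0,0,0,0,0,7],
  [0,0,0,0,0,0,7],
  [0,0,0,0,0,0,7],
])

```text
clock: 1.6
tcp_pos: [566.7, -226.2, 200.1]
tool_rot: [[-0.032, -0.001, 0.999], [-0.999, -0.001, -0.032], [0.001, -1.0, -0.001]]
force: [0.3, -0.1, -0.6]
width: 70.2
```

```bash
python3 - <<'E'
from h import *;from cell import arm
st=arm.observe();print(st["clock"],st["tcp_pos"],st["width"],st["force"]);plan(st,(567.5,-224,200),-91.75)
c=arm.capture("wrist");np.savez("w1.npz",**c);cv2.imwrite("pics/w1.png",c["frame"][:,:,::-1])
E
```

```text
1.6 [ 566.74847908 -226.17984209  200.08838374] 70.18528263238863 [ 0.26815184 -0.14396017 -0.64889574]
turn [ 0.05 -0.1   0.04] shift cm [-0.22  0.01  0.07] dist mm 2
```

View pics/w1.png

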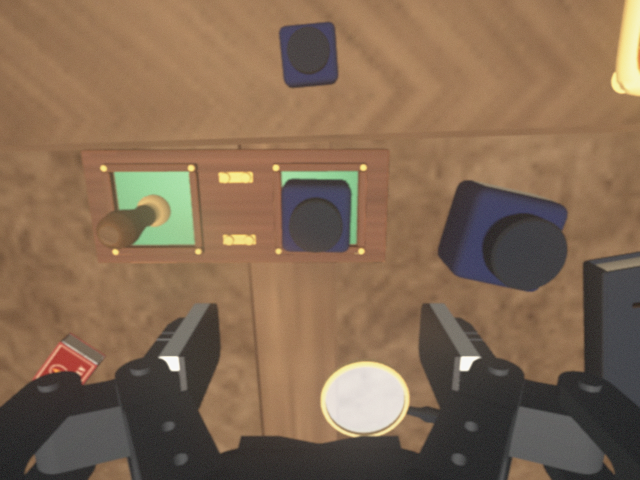

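Wrist view: middle bottle in the right bay at (316,215), seal in the left bay at (140,220), both bays' brass studs visible, nothing in the way. I'll measure here.

```bash
python3 - <<'E'
from h import *
c=dict(np.load("w1.npz"))
cv2.imwrite("pics/w1c.png",cv2.resize(c["frame"][140:270,80:400,::-1],None,fx=2.5,fy=2.5,interpolation=cv2.INTER_CUBIC))
cv2.imwrite("pics/w1d.png",cv2.resize(c["frame"][160:270,260:380,::-1],None,fx=5,fy=5,interpolation=cv2.INTER_CUBIC))
for nm,L in(("L",[(104,168),(191,168),(198,252),(115,252)]),("R",[(277,168),(363,168),(361,251),(278,251)])):
    p=np.array([onz(c,u,v,18.5) for u,v in L]);print(nm,p.mean(0).round(1),p.round(1).tolist())
f=c["frame"].astype(int)
g=cv2.cvtColor(c["frame"],cv2.COLOR_RGB2HSV)
# blue body vs black cap
roi=np.zeros((480,640),bool);roi[170:260,270:362]=1
body=(f.max(-1)<95)&roi&(f[...,1]<60)
blue=body&(f[...,2]>f[...,0]*1.6)
n,l,s,ce=cv2.connectedComponentsWithStats(body.astype(np.uint8));i=1+s[1:,4].argmax();print(s[i])
W=cloud(c);P=W[(l==i)];cap=P[P[:,2]>64];tb=P[(P[:,2]>44)&(P[:,2]<54)]
print("cap",cap.mean(0),cap.min(0),cap.max(0),len(cap));print("bodytop",tb.min(0),tb.max(0),np.median(tb[:,2]))
ext=P[P[:,2]>40];r=cv2.minAreaRect(ext[:,:2].astype(np.float32));print("rect",r)
k=(W[...,2]>78)&(np.hypot(W[...,0]-572,W[...,1]+97)<30);print("sealtop",W[k].mean(0),W[k].min(0),W[k].max(0))
for z0 in range(10,92,6):
    k=(W[...,2]>z0)&(W[...,2]<z0+6)&(np.hypot(W[...,0]-572,W[...,1]+97)<22);Q=W[k]
    if len(Q)>3: print(z0,len(Q),np.ptp(Q,0).round(1),Q.mean(0).round(1))
E
```

```text
L [572.5 -96.3  18.5] [[606.8, -64.7, 18.5], [604.6, -130.4, 18.5], [538.2, -128.2, 18.5], [540.4, -62.0, 18.5]]
R [ 568.6 -226.5   18.5] [[602.5, -195.3, 18.5], [600.3, -260.2, 18.5], [534.7, -258.3, 18.5], [536.9, -192.1, 18.5]]
[287 180  60   6 206]<stdin>:15: RuntimeWarning: Mean of empty slice.
  ret = um.true_divide(
Traceback (most recent call last):
ValueError: zero-size array to reduction operation minimum which has no identity
```

View pics/w1d.png

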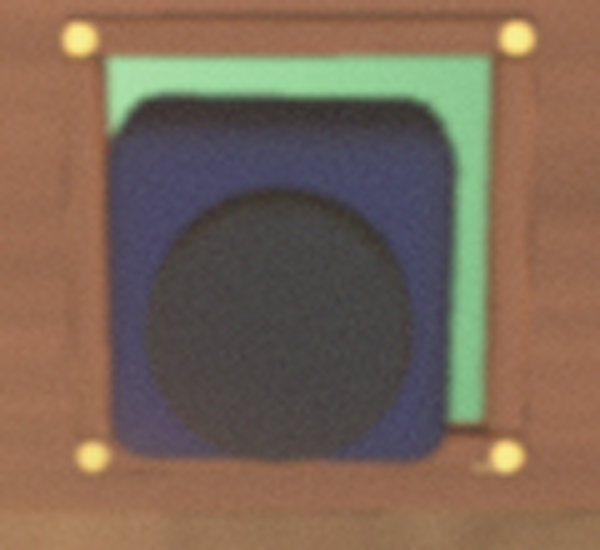

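```bash
python3 - <<'E'
from h import *
c=dict(np.load("w1.npz"));px=lambda x,y:((x+.5)/5-.5+260,(y+.5)/5-.5+160)
print("cap",onz(c,*px(279,325),70))
for q in[(108,300),(445,300),(280,462),(280,132)]:print(q,onz(c,*px(*q),50).round(1))
print("bodylean left edge",onz(c,*px(112,150),50),onz(c,*px(110,430),50),"right",onz(c,*px(454,170),50),onz(c,*px(443,430),50))
W=cloud(c)
k=(W[...,2]>65)&(np.hypot(W[...,0]-568,W[...,1]+226)<35);P=W[k];print("capd",P.mean(0),P.min(0),P.max(0))
k=(W[...,2]>78)&(np.hypot(W[...,0]-572,W[...,1]+97)<30);print("sealtop",W[k].mean(0),W[k].min(0),W[k].max(0))
for z0 in range(10,92,6):
    k=(W[...,2]>z0)&(W[...,2]<z0+6)&(np.hypot(W[...,0]-572,W[...,1]+97)<22);Q=W[k]
    if len(Q)>3: print(z0,len(Q),np.ptp(Q,0).round(1),Q.mean(0).round(1))
s=dict(np.load("scene0.npz"));t=dict(np.load("top0.npz"))
print("scene cap",onz(s,(405+.5)/4.5-.5+250,(200+.5)/4.5-.5+150,70),"top cap",onz(t,(404+.5)/4-.5+300,(260+.5)/4-.5+160,70))
E
```

```text
cap [ 570.13280819 -223.54175168   70.        ]
(108, 300) [ 569.7 -199.2   50. ]
(445, 300) [ 568.1 -246.8   50. ]
(280, 462) [ 544.9 -222.6   50. ]
(280, 132) [ 592.6 -224.3   50. ]
bodylean left edge [ 590.90013979 -201.01528825   50.        ] [ 550.56387813 -198.42194853   50.        ] right [ 586.54328022 -248.25697476   50.        ] [ 548.97323783 -246.19888777   50.        ]
capd [ 579.84764046 -226.74814912  258.35952532] [ 550.23482999 -260.99930207   65.17502792] [ 587.73164188 -191.00702945  294.22731788]
sealtop [573.66845802 -98.47978817  85.02910214] [ 561.75172285 -107.61693167   78.00474928] [583.645499   -84.55324568  90.86216611]
10 1021 [43.7 43.6  5.9] [ 574.  -101.4   11. ]
16 335 [24.8 23.   6. ] [ 574.8 -100.6   18.7]
22 133 [16.5 14.   5.5] [ 574.8 -100.6   24.1]
28 47 [16.2 13.7  5.8] [ 574.5 -100.5   32.6]
34 107 [15.7 12.5  5.7] [ 574.6 -100.6   36.2]
40 45 [11.4  8.3  5.6] [ 575.1 -101.6   42.8]
46 50 [13.8  7.6  5.7] [ 575.2 -102.4   49.1]
52 55 [14.3  9.4  5.9] [ 576.7 -102.8   54.7]
58 53 [15.   7.7  5.7] [ 575.9 -104.5   60.9]
64 69 [20.5  8.7  5.9] [ 576.3 -105.4   67.2]
70 217 [23.2 18.6  6. ] [ 576.3 -103.8   72.9]
76 259 [23.4 23.1  5.9] [ 575.5 -102.8   79.3]
82 668 [21.4 21.9  6. ] [573.7 -98.   85.2]
88 209 [12.4 13.3  2.9] [572.6 -96.4  88.7]
scene cap [ 568.70036095 -221.96166378   70.        ] top cap [ 566.48560987 -223.69117577   70.        ]
```

Call:
apply_moves([
  [0,0.5,0,-0.3,5,0.2,7],
  [0,0.5,0,-0.3,9,0.2,7],
  [0,0.5,0,-0.3,12,0.2,7],
  [0,0.5,0,-0.3,15,0.2,7],
  [0,0.5,0,-0.3,17,0.2,7],
  [0,0.5,0,-0.3,17.9,0.2,7],
  [0,0.5,0,-0.3,17.9,0.2,7],
  [0,0.5,0,-0.3,17.9,0.2,7],
])

```text
clock: 2.45
tcp_pos: [570.4, -222.4, 22.6]
tool_rot: [[-0.04, 0.002, 0.999], [-0.999, -0.001, -0.04], [0.001, -1.0, 0.002]]
force: [-0.2, 0.4, 0.2]
width: 69.5
```

```bash
python3 - <<'E'
from h import *;from cell import arm
st=arm.observe();print(st["clock"],st["tcp_pos"],st["width"],st["force"])
c=arm.capture("wrist");cv2.imwrite("pics/w2.png",c["frame"][:,:,::-1])
c=arm.capture("scene");cv2.imwrite("pics/s2.png",cv2.resize(c["frame"][120:280,240:440,::-1],None,fx=3,fy=3))
E
```

```text
2.45 [ 570.37852109 -222.40531834   22.57509617] 69.5419868154886 [-0.19155874  0.42296673  0.18595901]
```

View pics/w2.png

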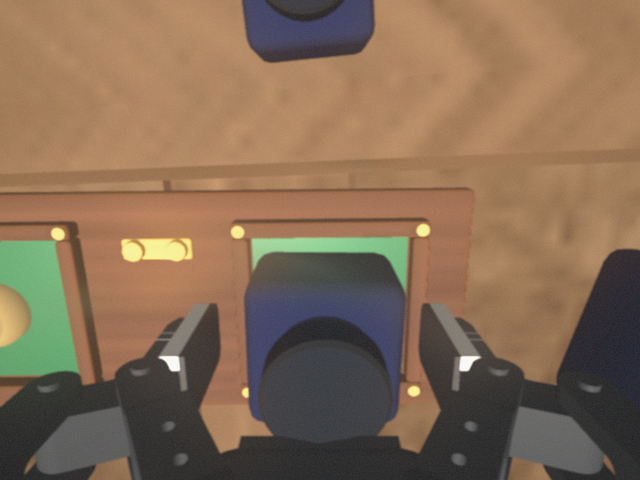

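View pics/s2.png

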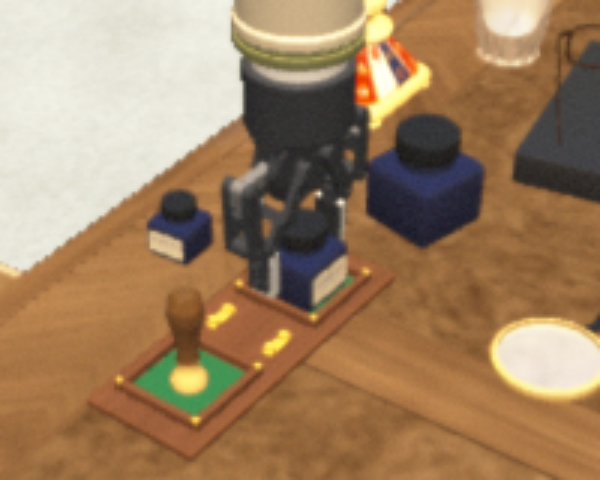

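Fingers straddle the middle bottle (scene (311,270) zoomed; wrist bottle at (325,340), fingers at (190,340)/(450,340)), clear of the walls. Closing.

Call:
apply_moves([
  [0,0,0,0,0,0,4],
  [0,0,0,0,0,0,4],
  [0,0,0,0,0,0,4],
  [0,0,0,0,0,0,4],
  [0,0,0,0,0,0,4],
  [0,0,0,0,0,0,4],
  [0,0,0,0,0,0,4],
  [0,0,0,0,0,0,4],
], newtons=45)

```text
clock: 3.35
tcp_pos: [570.7, -222.0, 22.7]
tool_rot: [[-0.039, 0.002, 0.999], [-0.999, -0.001, -0.039], [0.001, -1.0, 0.002]]
force: [-1.4, -0.2, 6.3]
width: 49.1
```

Call:
apply_moves([
  [0,0,0,0,-2,0,4],
  [0,0,0,0,-5,0,4],
  [0,0,0,0,-8,0,4],
  [0,0,0,0,-12,0,4],
  [0,0,0,0,-12,0,4],
  [0,0,0,0,-12,0,4],
])

```text
clock: 3.95
tcp_pos: [570.4, -221.7, 142.3]
tool_rot: [[-0.039, 0.002, 0.999], [-0.999, -0.001, -0.039], [0.001, -1.0, 0.002]]
force: [-0.0, 0.6, -2.3]
width: 49.4
```

```bash
python3 - <<'E'
from h import *;from cell import arm
st=arm.observe();print(st["clock"],st["tcp_pos"],st["width"],st["force"])
c=arm.capture("scene");cv2.imwrite("pics/s3.png",cv2.resize(c["frame"][50:280,200:440,::-1],None,fx=2.5,fy=2.5))
plan(st,(466+1.5,167.5,142),-91.75)
# coaster check
t=dict(np.load("top0.npz"))
for n,c,box in(("top",t,(180,240,245,305)),("scene",c,(210,300,330,405))):
    h=cv2.cvtColor(c["frame"],cv2.COLOR_RGB2HSV);u0,u1,v0,v1=box
    m=np.zeros((480,640),np.uint8);f=c["frame"].astype(int)
    m[v0:v1,u0:u1]=((f[...,0]-f[...,1]>45)&(f[...,1]-f[...,2]<22))[v0:v1,u0:u1]
    cs,_=cv2.findContours(m,0,1);k=max(cs,key=cv2.contourArea)
    P=np.array([onz(c,*q[0],4)[:2] for q in k],np.float32);print(n,cv2.minEnclosingCircle(P),P.min(0),P.max(0))
E
```

```text
3.95 [ 570.39083567 -221.68672219  142.31844056] 49.356306140881536 [-1.06886404e-03  5.86417622e-01 -2.28873313e+00]
turn [-0.12 -0.46  0.04] shift cm [-3.849e+01 -2.000e-02 -1.178e+01] dist mm 403
top ((464.63140869140625, 160.02197265625), 45.64759826660156) [419.81818 118.77083] [510.195   168.70903]Traceback (most recent call last):
  File "<stdin>", line 11, in <module>
ValueError: max() iterable argument is empty
```

View pics/s3.png

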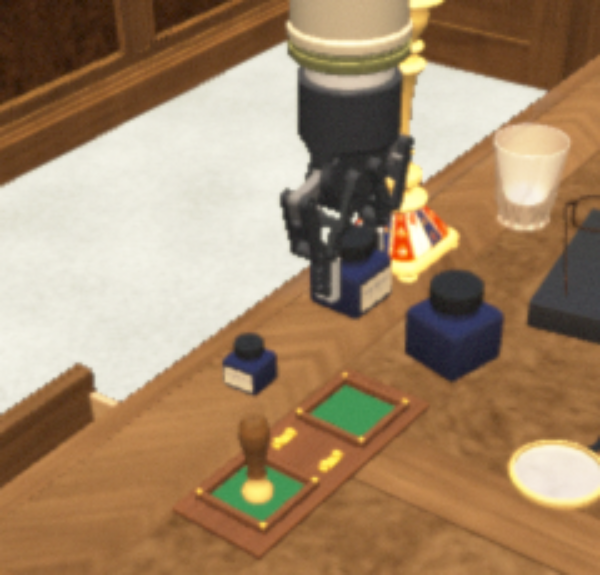

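Bottle is held upright (zoomed (350,275)), the right bay is empty. Moving to the coaster.

Call:
apply_moves([
  [0,-0.5,0,-38.5,0,-11.8,4],
  [0,-0.5,0,-38.5,0,-11.8,4],
  [0,-0.5,0,-38.5,0,-11.8,4],
  [0,-0.5,0,-38.5,0,-11.8,4],
  [0,-0.5,0,-38.5,0,-11.8,4],
  [0,-0.5,0,-38.5,0,-11.8,4],
  [0,-0.5,0,-38.5,0,-11.8,4],
  [0,-0.5,0,-38.5,0,-11.8,4],
  [0,-0.5,0,-38.5,0,-11.8,4],
  [0,-0.5,0,-38.5,0,-11.8,4],
  [0,-0.5,0,-38.5,0,-11.8,4],
  [0,-0.5,0,-38.5,0,-11.8,4],
])

```text
clock: 5.2
tcp_pos: [467.1, 165.8, 140.6]
tool_rot: [[-0.033, -0.001, 0.999], [-0.999, -0.001, -0.033], [0.001, -1.0, -0.001]]
force: [0.2, 0.4, -1.9]
width: 49.2
```

```bash
python3 - <<'E'
from h import *;from cell import arm
st=arm.observe();print(st["clock"],st["tcp_pos"],st["width"],st["force"])
c=arm.capture("wrist");cv2.imwrite("pics/w4.png",c["frame"][:,:,::-1])
plan(st,(467.5,167,18.5),-91.75)
E
```

```text
5.2 [467.11378026 165.75869547 140.61910902] 49.21549879236259 [ 0.16199008  0.35377664 -1.92070259]
turn [ 0.07 -0.13  0.05] shift cm [-0.14 12.21  0.05] dist mm 122
```

View pics/w4.png

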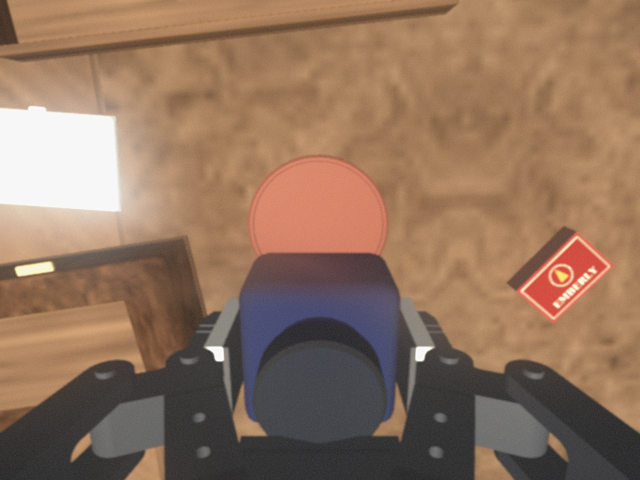

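```bash
python3 - <<'E'
from h import *;from cell import arm
c=arm.capture("wrist");print(onz(c,318,225,4),onz(c,249,222,4),onz(c,387,222,4),onz(c,318,156,4))
E
```

```text
[468.5918356  166.89924014   4.        ] [472.25019543 213.33101851   4.        ] [469.09413808 120.3122931    4.        ] [514.42966089 165.31865233   4.        ]
```

Call:
apply_moves([
  [0,0,0,-0.1,3,0,4],
  [0,0,0,-0.1,6,0,4],
  [0,0,0,-0.1,9,0,4],
  [0,0,0,-0.1,11,0,4],
  [0,0,0,-0.1,11.7,0,4],
  [0,0,0,-0.1,11.9,0,4],
  [0,0,0,-0.1,12.0,0,4],
  [0,0,0,-0.1,12.0,0,4],
])

```text
clock: 6.1
tcp_pos: [467.8, 168.9, 22.4]
tool_rot: [[-0.03, 0.002, 1.0], [-1.0, 0.001, -0.03], [-0.001, -1.0, 0.002]]
force: [0.1, 0.1, -2.3]
width: 49.5
```

Call:
apply_moves([
  [0,0,0,0,0,0,4],
  [0,0,0,0,0,0,4],
])

```text
clock: 6.3
tcp_pos: [467.4, 168.8, 22.0]
tool_rot: [[-0.03, 0.001, 1.0], [-1.0, 0.0, -0.03], [-0.0, -1.0, 0.001]]
force: [0.2, -0.3, -1.0]
width: 49.0
```

Call:
apply_moves([
  [0,0,0,0,0.15,0,4],
  [0,0,0,0,0.3,0,4],
  [0,0,0,0,0.3,0,4],
  [0,0,0,0,0.3,0,4],
])

```text
clock: 6.7
tcp_pos: [466.8, 168.7, 18.3]
tool_rot: [[-0.03, -0.0, 1.0], [-1.0, 0.0, -0.03], [-0.0, -1.0, -0.0]]
force: [-0.1, 0.0, -1.5]
width: 49.4
```

Call:
apply_moves([
  [0,0,0,0,0.1,0,4],
  [0,0,0,0,0.1,0,4],
  [0,0,0,0,0.1,0,4],
])

```text
clock: 7.0
tcp_pos: [466.9, 168.7, 17.3]
tool_rot: [[-0.03, -0.0, 1.0], [-1.0, 0.0, -0.03], [-0.0, -1.0, -0.0]]
force: [-0.6, -0.3, -1.7]
width: 49.3
```

Call:
apply_moves([
  [0,0,0,0,0.05,0,4],
  [0,0,0,0,0.1,0,4],
  [0,0,0,0,0.1,0,4],
])

```text
clock: 7.3
tcp_pos: [466.9, 168.7, 17.1]
tool_rot: [[-0.03, 0.0, 1.0], [-1.0, -0.0, -0.03], [0.0, -1.0, 0.0]]
force: [-4.3, -0.9, 8.7]
width: 49.2
```

Call:
apply_moves([
  [0,0,0,0,0,0,5.5],
  [0,0,0,0,0,0,5.5],
  [0,0,0,0,0,0,7],
  [0,0,0,0,0,0,7],
  [0,0,0,0,0,0,7],
  [0,0,0,0,0,0,7],
])

```text
clock: 7.9
tcp_pos: [466.9, 168.7, 16.3]
tool_rot: [[-0.03, 0.0, 1.0], [-1.0, 0.0, -0.03], [-0.0, -1.0, 0.0]]
force: [0.1, 0.4, 0.6]
width: 70.1
```

Call:
apply_moves([
  [0,0,0,0,-3,0,7],
  [0,0,0,0,-6,0,7],
  [0,0,0,0,-10,0,7],
  [0,0,0,0,-15,0,7],
  [0,0,0,0,-18.5,0,7],
  [0,0,0,0,-18.5,0,7],
  [0,0,0,0,-18.5,0,7],
])

```text
clock: 8.6
tcp_pos: [467.3, 168.7, 201.9]
tool_rot: [[-0.03, 0.002, 1.0], [-1.0, 0.0, -0.03], [-0.0, -1.0, 0.002]]
force: [-0.4, -0.6, 0.5]
width: 69.8
```

```bash
python3 - <<'E'
from h import *;from cell import arm
st=arm.observe();print(st["clock"],st["tcp_pos"],st["width"],st["force"])
c=arm.capture("wrist");np.savez("w5.npz",**c);cv2.imwrite("pics/w5.png",c["frame"][:,:,::-1])
plan(st,(572.3,-97.5,200),-91.75)
E
```

```text
8.6 [467.29511552 168.73177891 201.93851269] 69.76103411619142 [-0.40394333 -0.61981475  0.50463375]
turn [-0.11  0.02 -0.02] shift cm [26.29  0.21 11.3 ] dist mm 286
```

View pics/w5.png

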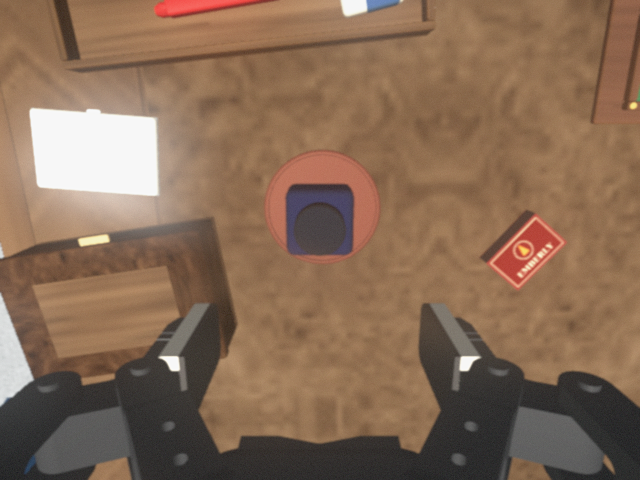

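Bottle stands upright and wholly on the coaster (320,218). Now over the seal.

Call:
apply_moves([
  [0,0,0,26.3,0.2,11.3,7],
  [0,0,0,26.3,0.2,11.3,7],
  [0,0,0,26.3,0.2,11.3,7],
  [0,0,0,26.3,0.2,11.3,7],
  [0,0,0,26.3,0.2,11.3,7],
  [0,0,0,26.3,0.2,11.3,7],
  [0,0,0,26.3,0.2,11.3,7],
  [0,0,0,26.3,0.2,11.3,7],
  [0,0,0,26.3,0.2,11.3,7],
  [0,0,0,26.3,0.2,11.3,7],
])

```text
clock: 9.65
tcp_pos: [571.6, -95.6, 198.9]
tool_rot: [[-0.027, -0.001, 1.0], [-1.0, 0.001, -0.027], [-0.001, -1.0, -0.001]]
force: [-0.5, 0.3, -0.2]
width: 69.9
```

```bash
python3 - <<'E'
from h import *;from cell import arm
st=arm.observe();print(st["clock"],st["tcp_pos"],st["width"],st["force"])
c=arm.capture("wrist");np.savez("w6.npz",**c)
cv2.imwrite("pics/w6.png",cv2.resize(c["frame"][130:290,220:420,::-1],None,fx=4,fy=3.75,interpolation=cv2.INTER_CUBIC)[:600,:800])
E
```

```text
9.65 [571.62421746 -95.61377701 198.94768852] 69.90302004453437 [-0.46889788  0.31964429 -0.17652118]
```

View pics/w6.png

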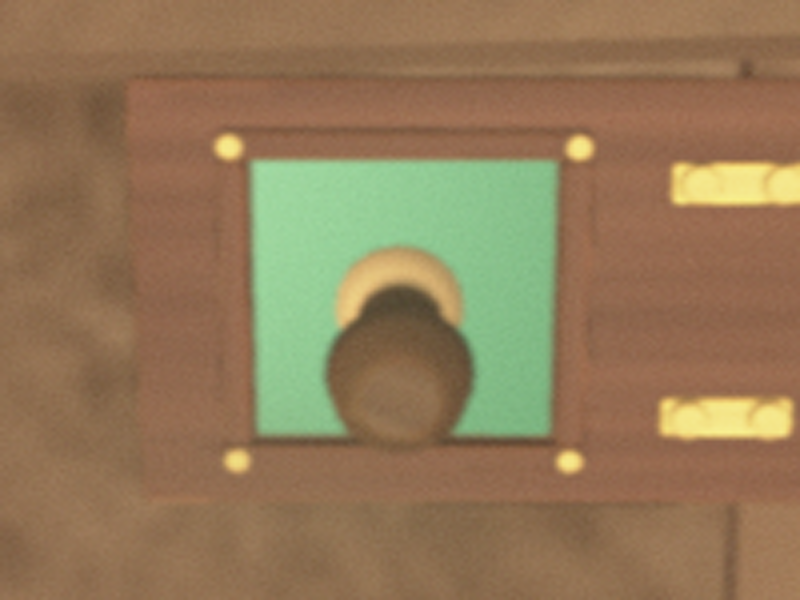

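```bash
python3 - <<'E'
from h import *
c=dict(np.load("w6.npz"));px=lambda x,y:((x+.5)/4-.5+220,(y+.5)/3.75-.5+130)
print("foot",onz(c,*px(400,305),15),"knob",onz(c,*px(400,378),80),"edges",onz(c,*px(327,375),80),onz(c,*px(473,375),80))
L=[(229,147),(580,148),(569,461),(237,460)];print("bayL",np.mean([onz(c,*px(*q),18.5) for q in L],0))
W=cloud(c)
k=(np.hypot(W[...,0]-572,W[...,1]+97)<22)
for z0 in range(12,92,4):
    Q=W[k&(W[...,2]>z0)&(W[...,2]<z0+4)]
    if len(Q)>3: print(z0,len(Q),np.ptp(Q,0).round(1),((Q.max(0)+Q.min(0))/2).round(1))
E
```

```text
foot [572.73866705 -95.56124973  15.        ] knob [573.83572843 -95.55183604  80.        ] edges [574.68229571 -83.99031553  80.        ] [ 574.03713782 -107.14183618   80.        ]
bayL [572.75798236 -96.28324765  18.5       ]
12 63 [37.1 38.7  4. ] [574.  -95.4  14. ]
16 181 [16.2 24.2  4. ] [576.6 -95.5  18. ]
20 120 [10.5 19.2  4. ] [576.5 -95.5  22. ]
24 13 [ 2.8 11.4  2.4] [578.8 -95.6  25.2]
32 49 [ 5.5 14.8  3.7] [577.7 -95.9  34.1]
36 26 [ 3.1 10.3  3.9] [578.1 -95.2  38. ]
48 7 [0.7 7.  2.5] [580.5 -96.   49.5]
68 46 [12.4 24.4  2.8] [578.5 -95.5  70.5]
72 82 [15.2 23.4  3.9] [577.2 -95.9  74. ]
76 97 [13.1 23.2  3.9] [577.4 -95.7  78. ]
80 286 [22.3 21.7  3.9] [572.4 -95.7  82. ]
84 450 [19.5 20.2  4. ] [572.5 -95.7  86. ]
88 215 [12.2 13.   2.3] [572.7 -95.4  89.1]
```

Call:
apply_moves([
  [0,0.2,0,0,3,0.1,6],
  [0,0.2,0,0,7,0.1,6],
  [0,0.2,0,0,11,0.1,6],
  [0,0.2,0,0,13.5,0.1,6],
  [0,0.2,0,0,14.4,0.1,6],
  [0,0.2,0,0,14.4,0.1,6],
  [0,0.2,0,0,14.4,0.1,6],
  [0,0.2,0,0,14.4,0.1,6],
])

```text
clock: 10.5
tcp_pos: [574.3, -97.6, 57.4]
tool_rot: [[-0.033, 0.003, 0.999], [-0.999, -0.0, -0.033], [0.0, -1.0, 0.003]]
force: [0.6, -0.2, 1.0]
width: 59.9
```

```bash
python3 - <<'E'
from h import *;from cell import arm
st=arm.observe();print(st["clock"],st["tcp_pos"],st["width"],st["force"])
c=arm.capture("wrist");cv2.imwrite("pics/w7.png",c["frame"][:,:,::-1])
E
```

```text
10.5 [574.34638776 -97.57529951  57.3559355 ] 59.89358105861831 [ 0.63392346 -0.19766369  1.02261071]
```

View pics/w7.png

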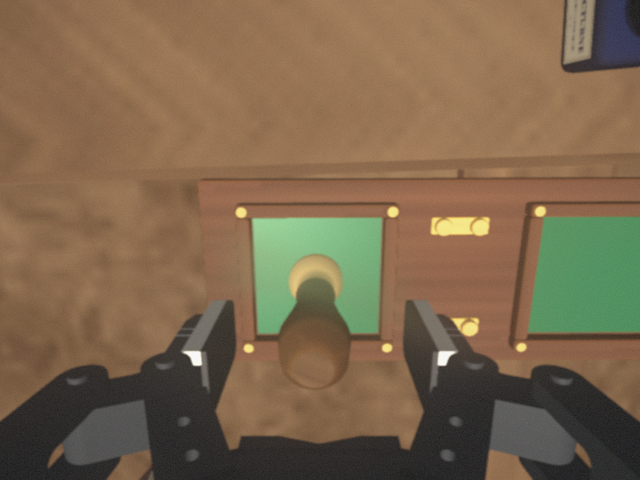

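Seal knob (315,350) sits between the fingers, near centre. Small trim, then close gently.

Call:
apply_moves([
  [0,0,0,-0.1,0.2,-0.1,6],
  [0,0,0,-0.1,0.2,-0.1,6],
  [0,0,0,-0.1,0.2,-0.1,4],
  [0,0,0,-0.1,0.2,-0.1,3],
  [0,0,0,-0.1,0.2,-0.1,2],
  [0,0,0,-0.1,0.2,-0.1,1.5],
  [0,0,0,-0.1,0.2,-0.1,1.5],
  [0,0,0,-0.1,0.2,-0.1,1.5],
  [0,0,0,-0.1,0.2,-0.1,1.5],
  [0,0,0,-0.1,0.2,-0.1,1.5],
], newtons=25)

```text
clock: 11.55
tcp_pos: [572.1, -96.5, 53.5]
tool_rot: [[-0.033, 0.0, 0.999], [-0.999, 0.0, -0.033], [-0.0, -1.0, 0.0]]
force: [-0.1, 0.1, 1.8]
width: 22.8
```

Call:
apply_moves([
  [0,0,0,0,-1,0,1.5],
  [0,0,0,0,-3,0,1.5],
  [0,0,0,0,-6,0,1.5],
  [0,0,0,0,-6,0,1.5],
  [0,0,0,0,-6,0,1.5],
])

```text
clock: 12.05
tcp_pos: [572.4, -96.7, 114.3]
tool_rot: [[-0.034, 0.002, 0.999], [-0.999, -0.0, -0.034], [0.0, -1.0, 0.002]]
force: [-0.2, -0.3, -1.1]
width: 23.2
```

```bash
python3 - <<'E'
from h import *;from cell import arm
st=arm.observe();print(st["clock"],st["tcp_pos"],st["width"],st["force"])
c=arm.capture("wrist");cv2.imwrite("pics/w8.png",c["frame"][:,:,::-1])
c=arm.capture("scene");cv2.imwrite("pics/s8.png",cv2.resize(c["frame"][120:280,220:420,::-1],None,fx=3.5,fy=3.5))
E
```

```text
12.05 [572.37934345 -96.71836042 114.27888123] 23.175467720849948 [-0.2051211 -0.2520609 -1.113872 ]
```

View pics/w8.png

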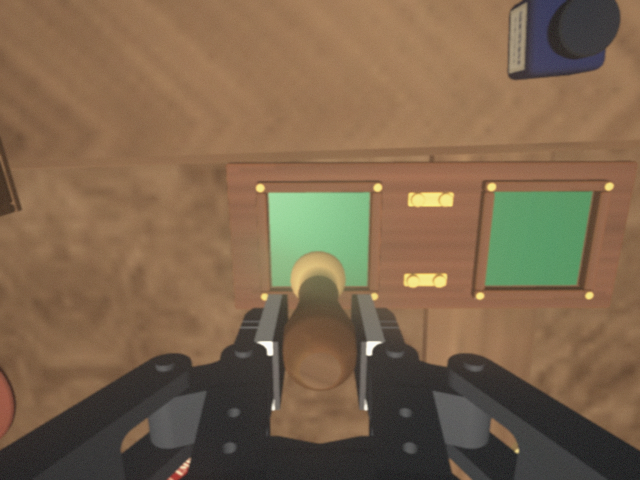

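View pics/s8.png

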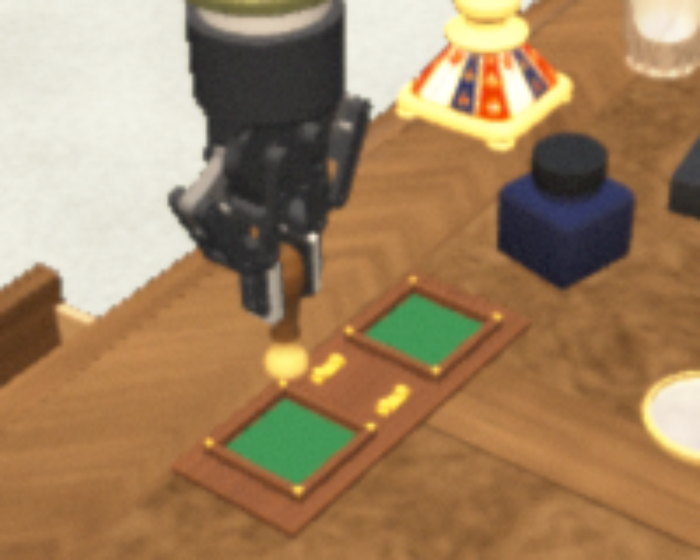

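Seal is gripped and hangs upright (288,330). Over to the right bay.

Call:
apply_moves([
  [0,0,0,3,0,0,1.5],
  [0,0,0,7,0,0,1.5],
  [0,0,0,11,0,0,1.5],
  [0,0,0,13,0,0,1.5],
  [0,0,0,13,0,0,1.5],
  [0,0,0,13,2,0,1.5],
  [0,0,0,13,4,0,1.5],
  [0,0,0,13,5,0,1.5],
  [0,0,0,13,5.4,0,1.5],
  [0,0,0,13,5.6,0,1.5],
  [0,0,0,13,5.6,0,1.5],
  [0,0,0,13,5.6,0,1.5],
])

```text
clock: 13.35
tcp_pos: [568.3, -226.6, 58.2]
tool_rot: [[-0.033, 0.001, 0.999], [-0.999, -0.0, -0.033], [0.0, -1.0, 0.001]]
force: [-0.7, -0.2, -1.0]
width: 23.1
```

```bash
python3 - <<'E'
from h import *;from cell import arm
st=arm.observe();print(st["clock"],st["tcp_pos"],st["width"],st["force"])
c=arm.capture("wrist");cv2.imwrite("pics/w9.png",c["frame"][:,:,::-1])
c=arm.capture("scene");cv2.imwrite("pics/s9.png",cv2.resize(c["frame"][120:280,220:420,::-1],None,fx=3.5,fy=3.5))
E
```

```text
13.35 [ 568.25009857 -226.57999344   58.19029473] 23.068145435506732 [-0.67682608 -0.18513461 -0.99467614]
```

View pics/s9.png

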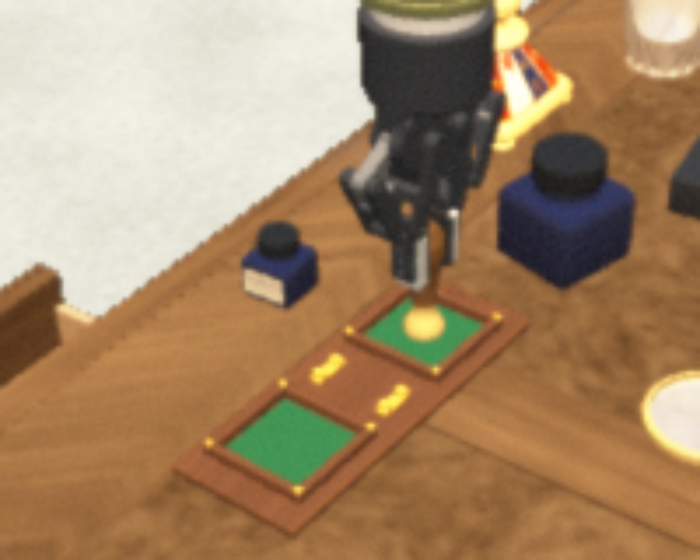

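View pics/w9.png

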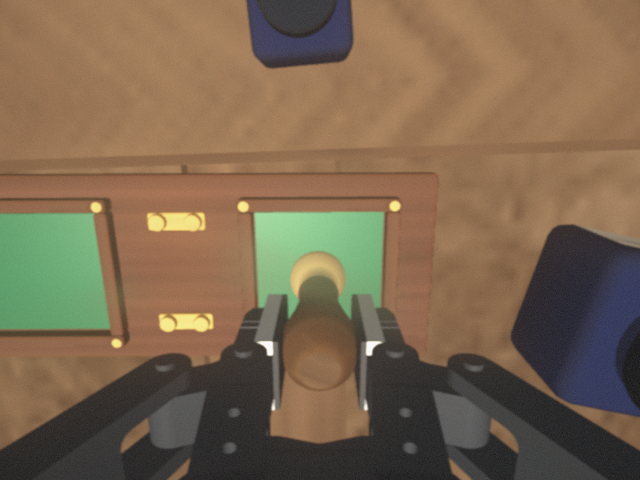

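Foot (318,278) is centred in the right bay. Lowering in small steps.

Call:
apply_moves([
  [0,0,0,0,0.1,0,1.5],
  [0,0,0,0,0.25,0,1.5],
  [0,0,0,0,0.35,0,1.5],
  [0,0,0,0,0.35,0,1.5],
  [0,0,0,0,0.35,0,1.5],
])

```text
clock: 13.95
tcp_pos: [567.6, -226.5, 53.8]
tool_rot: [[-0.033, -0.0, 0.999], [-0.999, 0.0, -0.033], [-0.0, -1.0, -0.0]]
force: [0.3, -0.0, -1.5]
width: 22.9
```

Call:
apply_moves([
  [0,0,0,0,0.05,0,1.5],
  [0,0,0,0,0.05,0,1.5],
  [0,0,0,0,0.05,0,1.5],
])

```text
clock: 14.25
tcp_pos: [567.8, -226.5, 53.5]
tool_rot: [[-0.033, 0.0, 0.999], [-0.999, -0.0, -0.033], [0.0, -1.0, 0.0]]
force: [0.2, -0.2, 0.5]
width: 23.4
```

Call:
apply_moves([
  [0,0,0,0,0.05,0,1.5],
  [0,0,0,0,0.05,0,1.5],
  [0,0,0,0,0.05,0,1.5],
])

```text
clock: 14.55
tcp_pos: [568.1, -226.5, 53.4]
tool_rot: [[-0.033, 0.001, 0.999], [-0.999, -0.0, -0.033], [0.0, -1.0, 0.001]]
force: [0.2, 0.8, 6.5]
width: 22.7
```

Call:
apply_moves([
  [0,0,0,0,0,0,2.6],
  [0,0,0,0,0,0,2.8],
  [0,0,0,0,0,0,3.2],
  [0,0,0,0,0,0,4],
  [0,0,0,0,0,0,5],
  [0,0,0,0,0,0,6],
  [0,0,0,0,0,0,7],
  [0,0,0,0,0,0,7],
  [0,0,0,0,-3,0,7],
  [0,0,0,0,-7,0,7],
  [0,0,0,0,-11,0,7],
  [0,0,0,0,-15,0,7],
])

```text
clock: 15.75
tcp_pos: [567.4, -226.4, 204.4]
tool_rot: [[-0.033, -0.0, 0.999], [-0.999, 0.0, -0.033], [-0.0, -1.0, -0.0]]
force: [0.5, -0.2, -0.0]
width: 69.7
```

```bash
python3 - <<'E'
from h import *;from cell import arm
st=arm.observe();print(st["clock"],st["tcp_pos"],st["width"],st["force"])
c=arm.capture("wrist");cv2.imwrite("pics/w10.png",c["frame"][:,:,::-1])
plan(st,(467.0,168.7,202),-91.75)
# bottle on coaster from w5 (cap at z 64)
d=dict(np.load("w5.npz"));W=cloud(d);m=(W[...,2]>58)&(W[...,2]<80)&(np.hypot(W[...,0]-467,W[...,1]-168)<40);P=W[m];print("cap5",P.mean(0),P.min(0),P.max(0))
cv2.imwrite("pics/w5c.png",cv2.resize(d["frame"][160:270,265:385,::-1],None,fx=5,fy=5,interpolation=cv2.INTER_CUBIC))
E
```

```text
15.75 [ 567.39516155 -226.40316913  204.40121013] 69.72533573919542 [ 0.466378   -0.17477049 -0.03061516]
turn [ 0.01 -0.16 -0.01] shift cm [-39.15   0.25 -11.35] dist mm 408
cap5 [465.63767533 168.85854408  64.07169926] [446.74118305 151.54955696  58.00236912] [482.80281137 186.665878    67.25647788]
```

View pics/w10.png

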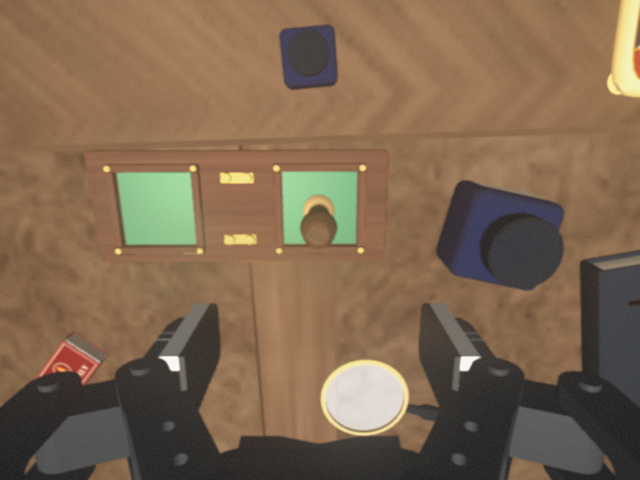

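View pics/w5c.png

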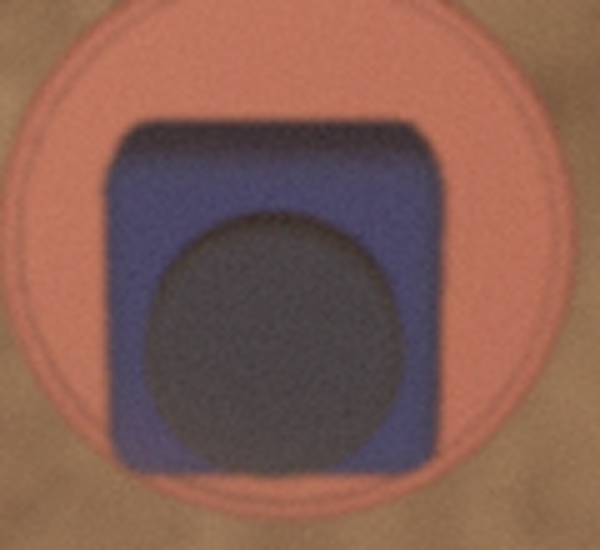

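Seal stands upright in the right bay (318,215). Bottle on the coaster at about (465.7, 168.9) mm. Going back for it.

Call:
apply_moves([
  [0,0,0,-39.15,0.2,-11.4,7],
  [0,0,0,-39.15,0.2,-11.4,7],
  [0,0,0,-39.15,0.2,-11.4,7],
  [0,0,0,-39.15,0.2,-11.4,7],
  [0,0,0,-39.15,0.2,-11.4,7],
  [0,0,0,-39.15,0.2,-11.4,7],
  [0,0,0,-39.15,0.2,-11.4,7],
  [0,0,0,-39.15,0.2,-11.4,7],
  [0,0,0,-39.15,0.2,-11.4,7],
  [0,0,0,-39.15,0.2,-11.4,7],
  [0,0,0,-39.15,0.2,-11.4,7],
  [0,0,0,-39.15,0.2,-11.4,7],
])

```text
clock: 17.0
tcp_pos: [467.5, 166.5, 200.6]
tool_rot: [[-0.037, -0.0, 0.999], [-0.999, -0.001, -0.037], [0.001, -1.0, -0.0]]
force: [0.4, -0.6, -0.6]
width: 70.0
```

Call:
apply_moves([
  [0,0,0,0,0,0,7],
  [0,0,0,0,0,0,7],
])

```text
clock: 17.2
tcp_pos: [467.2, 167.5, 200.8]
tool_rot: [[-0.036, -0.0, 0.999], [-0.999, -0.0, -0.036], [0.0, -1.0, -0.0]]
force: [0.3, 0.3, 0.1]
width: 69.9
```

Call:
apply_moves([
  [0,0,0,-0.1,4,-0.1,7],
  [0,0,0,-0.1,8,-0.1,7],
  [0,0,0,-0.1,12,-0.1,7],
  [0,0,0,-0.1,15.5,-0.1,7],
  [0,0,0,-0.1,17.5,-0.1,7],
  [0,0,0,-0.1,18.1,-0.1,7],
  [0,0,0,-0.1,18.1,-0.1,7],
  [0,0,0,-0.1,18.1,-0.1,7],
  [0,0,0,-0.1,18.1,-0.1,7],
])

```text
clock: 18.1
tcp_pos: [467.0, 170.0, 21.3]
tool_rot: [[-0.034, 0.003, 0.999], [-0.999, 0.001, -0.034], [-0.001, -1.0, 0.003]]
force: [1.0, 1.0, -0.1]
width: 69.7
```

```bash
python3 - <<'E'
from h import *;from cell import arm
st=arm.observe();print(st["clock"],st["tcp_pos"],st["width"],st["force"])
c=arm.capture("wrist");cv2.imwrite("pics/w11.png",c["frame"][:,:,::-1])
E
```

```text
18.1 [466.98973436 169.95282493  21.3034694 ] 69.72288006327467 [ 0.95768355  1.01712069 -0.12045282]
```

View pics/w11.png

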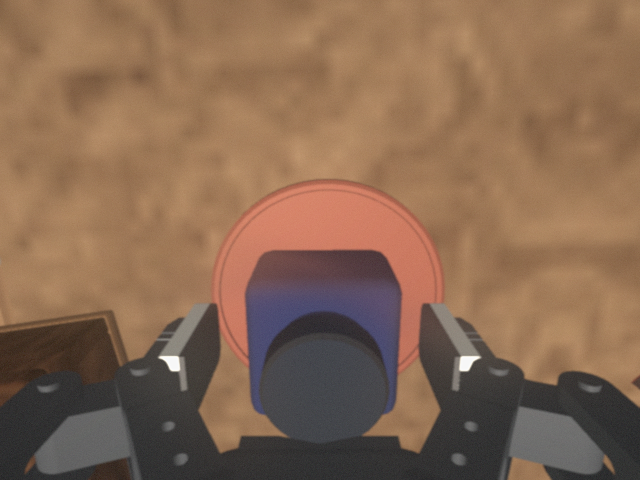

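Bottle (323,340) is between the fingers; trim and close.

Call:
apply_moves([
  [0,0,0,0.1,0.3,0,7],
  [0,0,0,0.1,0.3,0,6],
  [0,0,0,0.1,0.3,0,4],
  [0,0,0,0.1,0.3,0,4],
  [0,0,0,0.1,0.3,0,4],
  [0,0,0,0.1,0.3,0,4],
  [0,0,0,0.1,0.3,0,4],
  [0,0,0,0.1,0.3,0,4],
], newtons=45)

```text
clock: 18.95
tcp_pos: [466.0, 168.7, 17.1]
tool_rot: [[-0.033, 0.001, 0.999], [-0.999, 0.0, -0.033], [-0.0, -1.0, 0.001]]
force: [-1.4, -1.3, 5.4]
width: 49.5
```

Call:
apply_moves([
  [0,0,0,0,-2,0,4],
  [0,0,0,0,-5,0,4],
  [0,0,0,0,-9,0,4],
  [0,0,0,0,-12,0,4],
  [0,0,0,0,-12,0,4],
  [0,0,0,0,-12,0,4],
])

```text
clock: 19.55
tcp_pos: [465.8, 168.5, 136.7]
tool_rot: [[-0.034, 0.001, 0.999], [-0.999, -0.0, -0.034], [0.0, -1.0, 0.001]]
force: [-0.3, 0.7, -2.7]
width: 49.1
```

```bash
python3 - <<'E'
from h import *;from cell import arm
st=arm.observe();print(st["clock"],st["tcp_pos"],st["width"],st["force"])
plan(st,(572.5+1.2,-97,138),-91.75)
E
```

```text
19.55 [465.83823078 168.50366102 136.72965021] 49.06213855119154 [-0.28930538  0.69058062 -2.71640138]
turn [-0.04 -0.17  0.  ] shift cm [26.17 -0.12 11.67] dist mm 287
```

Call:
apply_moves([
  [0,0,0,26.2,-0.1,11.6,4],
  [0,0,0,26.2,-0.1,11.6,4],
  [0,0,0,26.2,-0.1,11.6,4],
  [0,0,0,26.2,-0.1,11.6,4],
  [0,0,0,26.2,-0.1,11.6,4],
  [0,0,0,26.2,-0.1,11.6,4],
  [0,0,0,26.2,-0.1,11.6,4],
  [0,0,0,26.2,-0.1,11.6,4],
  [0,0,0,26.2,-0.1,11.6,4],
  [0,0,0,26.2,-0.1,11.6,4],
  [0,0,0,26.2,-0.1,11.6,4],
  [0,0,0,26.2,-0.1,11.6,4],
])

```text
clock: 20.75
tcp_pos: [572.9, -96.3, 138.0]
tool_rot: [[-0.032, 0.0, 0.999], [-0.999, 0.0, -0.032], [-0.0, -1.0, 0.0]]
force: [0.6, 0.0, -1.7]
width: 48.9
```

```bash
python3 - <<'E'
from h import *;from cell import arm
st=arm.observe();print(st["clock"],st["tcp_pos"],st["width"],st["force"])
plan(st,(572.7,-97,138),-91.75)
c=arm.capture("wrist");cv2.imwrite("pics/w12.png",c["frame"][:,:,::-1])
c=arm.capture("scene");cv2.imwrite("pics/s12.png",cv2.resize(c["frame"][120:280,220:420,::-1],None,fx=3.5,fy=3.5))
E
```

```text
20.75 [572.92675704 -96.31016061 137.96100473] 48.947434918706016 [ 0.5811015   0.00435924 -1.68114043]
turn [-0.01 -0.09 -0.  ] shift cm [ 0.07 -0.   -0.02] dist mm 1
```

View pics/w12.png

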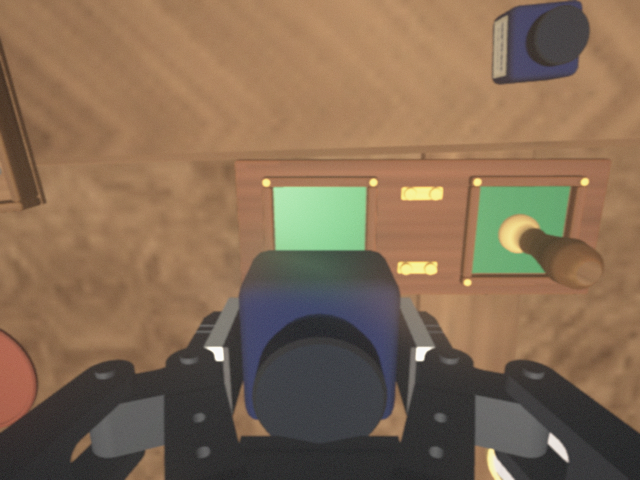

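View pics/s12.png

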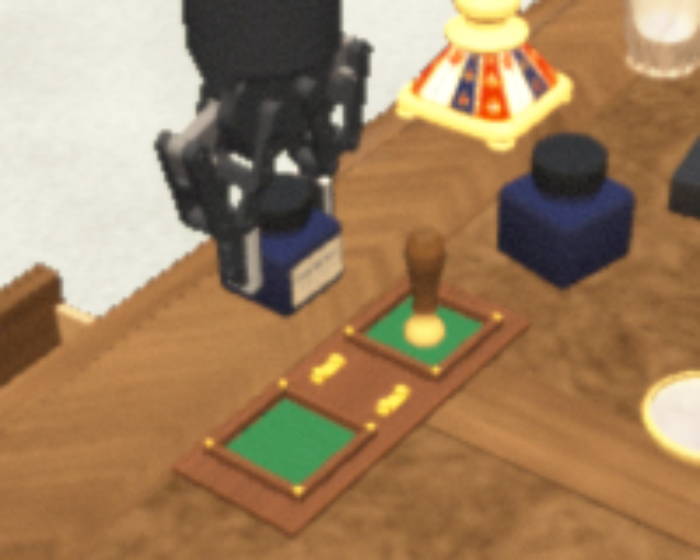

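Bottle is upright above the left bay; the seal stands at (425,290). Descend to just above the walls and check.

Call:
apply_moves([
  [0,0,0,0.05,3,0,4],
  [0,0,0,0.05,6,0,4],
  [0,0,0,0.05,8.5,0,4],
  [0,0,0,0.05,9.8,0,4],
  [0,0,0,0.05,9.8,0,4],
  [0,0,0,0.05,9.8,0,4],
  [0,0,0,0.05,9.8,0,4],
])

```text
clock: 21.55
tcp_pos: [574.2, -97.7, 41.5]
tool_rot: [[-0.033, 0.003, 0.999], [-0.999, -0.0, -0.033], [0.0, -1.0, 0.003]]
force: [0.6, 0.6, -1.6]
width: 49.0
```

```bash
python3 - <<'E'
from h import *;from cell import arm
st=arm.observe();print(st["clock"],st["tcp_pos"],st["width"],st["force"])
plan(st,(572.7,-97,23),-91.75)
c=arm.capture("wrist");cv2.imwrite("pics/w13.png",c["frame"][:,:,::-1])
c=arm.capture("scene");cv2.imwrite("pics/s13.png",cv2.resize(c["frame"][150:270,240:380,::-1],None,fx=5,fy=5,interpolation=2))
E
```

```text
21.55 [574.24077377 -97.65803668  41.52243544] 49.01738851993796 [ 0.60826315  0.63271536 -1.64623349]
turn [-0.16 -0.17  0.02] shift cm [-0.06  1.85 -0.16] dist mm 19
```

View pics/w13.png

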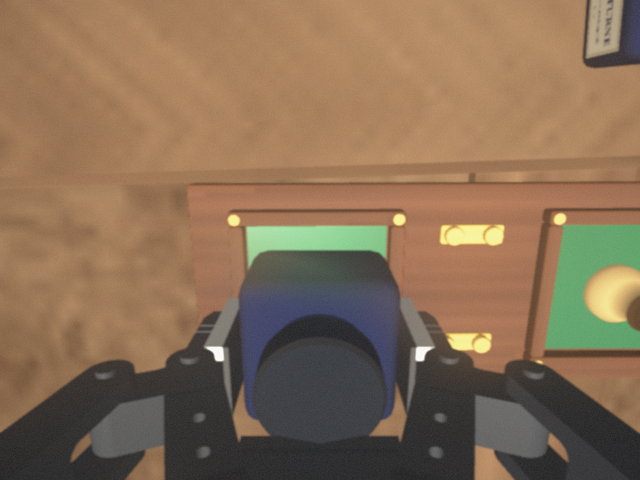

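View pics/s13.png

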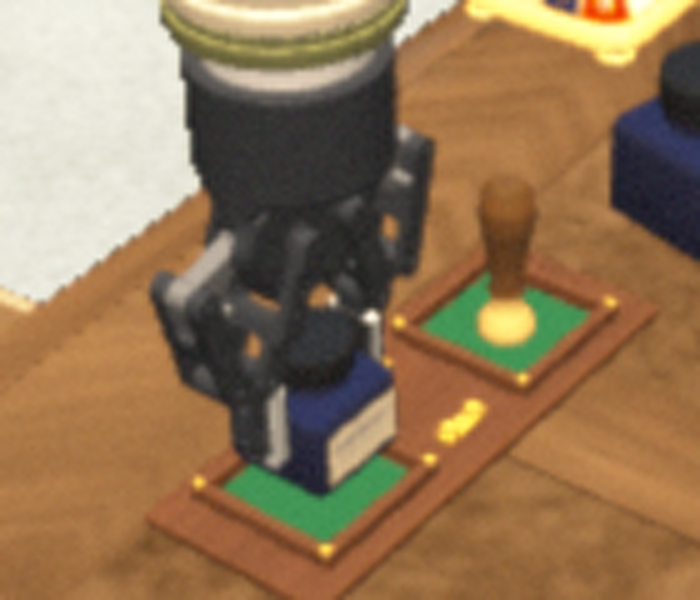

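Call:
apply_moves([
  [0,0,0,0,0.4,-0.1,4],
  [0,0,0,0,0.8,-0.1,4],
  [0,0,0,0,1.2,-0.1,4],
  [0,0,0,0,1.5,-0.1,4],
  [0,0,0,0,1.5,-0.1,4],
  [0,0,0,0,1.5,-0.1,4],
])

```text
clock: 22.25
tcp_pos: [571.9, -97.5, 24.7]
tool_rot: [[-0.033, -0.0, 0.999], [-0.999, 0.0, -0.033], [-0.0, -1.0, -0.0]]
force: [-0.3, 0.5, -2.4]
width: 48.9
```

Call:
apply_moves([
  [0,0,0,0,0.05,0,4],
  [0,0,0,0,0.1,0,4],
  [0,0,0,0,0.1,0,4],
  [0,0,0,0,0.1,0,4],
])

```text
clock: 22.65
tcp_pos: [572.0, -97.6, 23.9]
tool_rot: [[-0.033, 0.0, 0.999], [-0.999, 0.0, -0.033], [-0.0, -1.0, 0.0]]
force: [-0.5, -0.8, -1.4]
width: 49.5
```

Call:
apply_moves([
  [0,0,0,0,0.05,0,4],
  [0,0,0,0,0.1,0,4],
  [0,0,0,0,0.1,0,4],
  [0,0,0,0,0.1,0,4],
])

```text
clock: 23.05
tcp_pos: [572.0, -97.6, 22.8]
tool_rot: [[-0.033, 0.0, 0.999], [-0.999, 0.0, -0.033], [-0.0, -1.0, 0.0]]
force: [-0.3, -0.9, -1.2]
width: 49.4
```

Call:
apply_moves([
  [0,0,0,0,0.05,0,4],
  [0,0,0,0,0.05,0,4],
  [0,0,0,0,0.05,0,4],
])

```text
clock: 23.35
tcp_pos: [572.0, -97.6, 22.7]
tool_rot: [[-0.033, 0.0, 0.999], [-0.999, -0.0, -0.033], [0.0, -1.0, 0.0]]
force: [-1.8, -0.0, 4.3]
width: 49.3
```

Floor contact (4.3 N up, at the expected height). Releasing and backing off.

Call:
apply_moves([
  [0,0,0,0,0,0,5.3],
  [0,0,0,0,0,0,5.6],
  [0,0,0,0,0,0,6.2],
  [0,0,0,0,0,0,7],
  [0,0,0,0,0,0,7],
  [0,0,0,0,0,0,7],
  [0,0,0,0,-3,0,7],
  [0,0,0,0,-7,0,7],
  [0,0,0,0,-12,0,7],
  [0,0,0,0,-16,0,7],
  [0,0,0,0,-18,0,7],
  [0,0,0,0,-18,0,7],
])

```text
clock: 24.55
tcp_pos: [573.9, -97.7, 206.6]
tool_rot: [[-0.033, 0.007, 0.999], [-0.999, -0.001, -0.033], [0.001, -1.0, 0.007]]
force: [0.4, -0.4, 0.1]
width: 70.0
```

```bash
python3 - <<'E'
from h import *;from cell import arm
st=arm.observe();print(st["clock"],st["tcp_pos"],st["width"],st["force"])
c=arm.capture("wrist");cv2.imwrite("pics/w14.png",c["frame"][:,:,::-1])
W=cloud(c)
m=(np.hypot(W[...,0]-572,W[...,1]+97)<40)&(W[...,2]>60)&(W[...,2]<85);P=W[m];print("cap",P.mean(0),np.percentile(P[:,2],[50,95]),P.min(0),P.max(0))
m=(np.hypot(W[...,0]-568,W[...,1]+227)<40)&(W[...,2]>84)&(W[...,2]<110);P=W[m];print("sealtop",P.mean(0))
s=arm.capture("scene");cv2.imwrite("pics/s14.png",cv2.resize(s["frame"][150:330,220:480,::-1],None,fx=3,fy=3,interpolation=2))
E
```

```text
24.55 [573.92997204 -97.66727303 206.56345136] 70.01801082010552 [ 0.40377253 -0.39781662  0.1269536 ]
cap [572.13791327 -97.4786398   69.38327159] [69.62680798 70.82438953] [ 552.94659458 -115.09861047   60.11307101] [588.98455185 -79.43149267  72.18941834]
sealtop [ 568.59194873 -224.27229327   86.96659293]
```

View pics/w14.png

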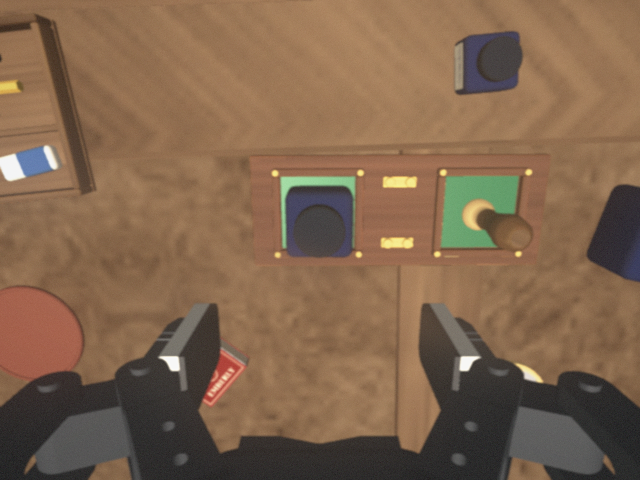

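View pics/s14.png

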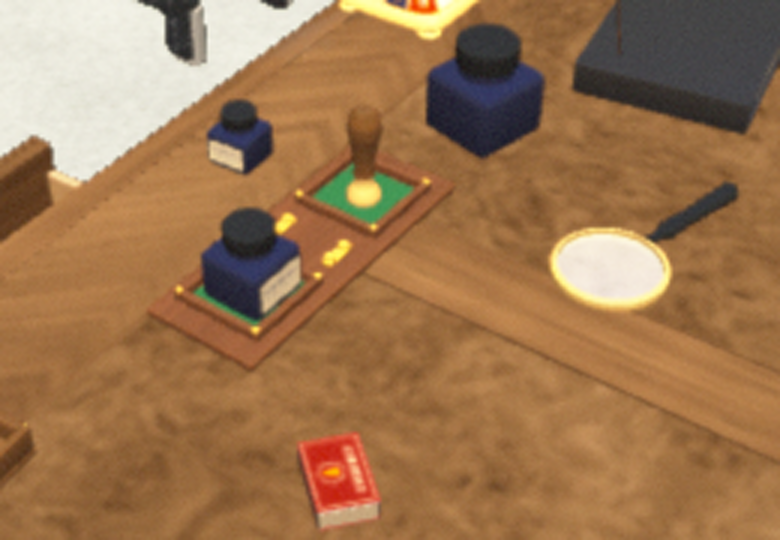

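Bottle stands in the left bay, fully down (cap top 69.6 mm, expected 70), centred. The seal is upright in the right bay. The matchbox and magnifier have not moved.

```bash
python3 - <<'E'
from cell import arm
st=arm.observe();print(st["joint_vel"].round(3),st["clock"]);print(arm.close_job())
E
```

```text
[ 0.001  0.024  0.005  0.029  0.    -0.002  0.001] 24.65
the job is handed in; nothing more can be done
None
```

The ink bottle and the wax seal have changed places, and I handed the job in at about 24.7 s of the 72 s allowed. I parked the middle-sized bottle on the coaster, moved the seal from the left bay to the right bay, then moved the bottle from the coaster into the left bay. Each was lowered until it touched the surface and then released.

- **Bottle:** upright and centred in the left bay to within about 1 mm. Its cap top measures 69.6 mm, against 70 mm expected, so it is fully down.
- **Seal:** upright in the right bay, with its top at the expected height. The wrist depth reading puts the seal top about 2.5 mm to the robot's left of the bay centre. That reading was taken at an angle, and the earlier wrist picture showed it centred; either way it is well inside the walls.
- **Bystanders:** the matchbox and magnifier look undisturbed by eye in the last pictures; I did not measure them.
- **Forces and failed checks:** the highest force I read was about 9 N, when the bottle touched the coaster. One automatic coaster fit failed, so I took its position from the wrist view, which agreed with the first estimate to within 3 mm.

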